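# Hang the wash basket to drain

## Task

Swing up the folded wire handle of the perforated steel basket and hang the basket, with both blue carriers still in it, on the hook of the drain stand, so that the hook holds the handle by the raised bend in its middle and the basket hangs level and still. The hook is clamped at a height you are not told, so feel for it and let it take the weight gently: do not drop the basket onto the hook or press it down hard. Carry the basket without tipping it, and leave everything else on the bench where it is.

Things in the scene. Friction and masses are not known exactly. Their poses are not given: they have to be found in the camera images.
- basket: perforated stainless wash basket, open on top, 112 mm (its x) by 128 mm (its y) by 50 mm tall, walls 3 mm, about 0.4 to 0.65 kg with its load. Origin: centre of its underside, z up. Its wire handle swings on pivots at x = 0, y = +-70 mm, 45 mm above the underside.
- handle (a joint): swing of the basket's wire handle about the basket's y axis, rad, free to turn and stays nowhere by itself: 0 = folded down level on the basket's +x side (as it starts), 1.57 = straight up, 3.14 = folded down to the -x side. A tight grip stops the round wire from turning between the fingers; a handle let go while it leans makes the basket swing
- handle_bend (a point): centre of the 8 mm wire at the raised bend in the middle of the handle's crossbar, 116 mm from the pivot line. x points from the pivots out through the bend, y along the crossbar (as the basket's y)
- handle_pos (a point): middle of the straight round 8 mm thick piece of crossbar on the +y side of the bend, 37 mm from the handle's middle and 104 mm from the pivot line (12 mm nearer to it than the bend); the piece runs from 14 to 60 mm. Folded down it lies level 45 mm above the table, 44 mm clear of the basket's end wall. Axes as the bend's
- handle_neg (a point): the same point of the straight crossbar piece on the -y side of the bend
- stand: fixed drain stand with a 270 x 190 x 16 mm tray base and a grey clamp on its column. The clamp's 10 mm steel J hook points to the stand's -x, tip up. Origin: on the table straight below the hook's lowest point; x points from there to the column. The trough of the hook, where a wire rests, is 220 to 280 mm above the table: set by hand, not given, to be found by touch or sight
- column_top (a point): top of the stand's 20 mm column, 350 mm above the table, 125 mm from the hook's trough along the stand's x. The trough is open from above with sloping sides, so a wire slides to its bottom: the red tip, 24 mm out on the stand's -x side, ends 19 mm and the hook's arm, from 30 mm out towards the column, 24 mm above the trough's bottom. The clamp holds at least 60 N
- carrier_a_mid (a point): blue carrier plate lying flat in the basket, 48 x 104 x 10 mm, 50 g; the point is its centre
- carrier_b_mid (a point): second blue carrier plate lying flat in the basket, 48 x 104 x 10 mm, 50 g; the point is its centre
- bin_left_mid (a point): red plastic parts bin, 150 x 105 x 60 mm, the nearer one on the left; the point is its centre half-way up
- bin_right_mid (a point): red plastic parts bin, 150 x 105 x 60 mm, the farther one on the left; the point is its centre half-way up
- socket_jig_mid (a point): blue test-socket jig with a metal top plate, 130 x 85 x 52 mm; the point is its centre
- organiser_mid (a point): clear divided tray of small dark parts, 240 x 160 x 40 mm; the point is its centre
- sieve_tray_mid (a point): flat perforated steel tray, 170 x 130 x 16 mm; the point is its centre
- rinse_bottle_mid (a point): white bottle with a blue cap, 64 mm diameter, 170 mm tall; the point is its centre
- tape_roll_mid (a point): amber tape roll lying flat, 90 mm diameter, 24 mm tall; the point is its centre
There are look-alikes about, which are no part of the job. What is shaped like the part that bears carrier_b_mid but yellow is not meant. What is shaped like the basket but green is not meant.

How it is judged:
By the outcome, as a careful person would: the job done as asked, in the order asked, and still so for the second after the job is handed in, with the robot touching nothing.
It also fails if it takes over 72 s, if anything falls off the work surface, if the arm or the gripper's body presses on something with over 40 N, if the wrist force passes 120 N, or if a joint passes its speed limit or range.

## Robot

A 6-joint arm with a two-finger parallel gripper is mounted at the origin on the work surface. World frame = base frame: x ahead of the robot, y to its left, z up, the work surface at z = 0. Lengths are in m, angles in rad, forces in N, time in s.
With the tool pointing down it reaches from about 0.3 to 0.875 m from the base axis. Payload 4.2 kg.
Tool frame: the origin (TCP) lies on the mounting face of the last link; the fingertips stand 173 mm ahead of it and the grasp point (between the pads) lies 155 mm ahead of it; z points along the fingers, y is the line along which they close (so a half turn about z gives the same grasp; the last joint's range is limited). The gripper opens to 85 mm and grips with 20 to 120 N. Pads are 22 mm wide; open, the fingers measure 114 mm over their backs; the gripper's body (76 mm by 85 mm) begins 54 mm behind the grasp point. The pads swing forward as they close: fully open they stand 13 mm farther back than shut.
Start: joints at [1.214, 0.32, 1.565, -0, 1.257, -0.02], TCP at [0.19, 0.543, 0.405] pointing down, gripper open.
Joint ranges: [-3.11, 3.11], [-0.84, 2.01], [0.21, 2.61], [-1.34, 4.49], [0.05, 2.63], [-2.56, 2.56]. Speed limits (rad/s): [2.57, 2.57, 3.14, 3.14, 3.14, 3.14].

## Interface

Orientations are given as a unit quaternion [w, x, y, z].
In Python, from workcell import manip, imaging, finish_job gives the robot as it stands.
- The arm moves only by the shell command python3 -m crank 'ROWS' [OPENING] [FORCE]. ROWS is JSON, a list of rows, each an object with "offset": the shift along the tool's x, y, z in mm, a list of three; "twist": the turn, a rotation vector about the tool's x, y, z in rad, a list of three. In form: [{"offset": [x, y, z], "twist": [rx, ry, rz]}, ...]. A call has 1 to 12 rows; each row shifts and turns the commanded pose from where the row before left it, along the tool's axes as they then stand; what a row does not reach is not made up. A row lasts 1/12 s, in which the tool goes at most 41.7 mm and 7.16 degrees, less where a joint would pass 70% of its speed; a pose out of reach is approached as far as the arm can. A call is refused whole if a number of a shift passes 41.7 or a number of a turn 0.125, either way. A call with a gripper value outside its range is refused whole. OPENING is the opening, from 0 (shut) to 1 (fully open), set as the call begins (- or left out, the last holds). The fingers move at their own pace and stop on an object; FORCE is the grip in N (left out, the last holds). Time passes only in rows, so rows that do not move let the fingers close. It gives the time, the measured TCP pose, the force, the opening and the grip force at its end, in the units of the state.
- manip.sense(): the state, without advancing time (a new reading comes with each control period).
- imaging.read_camera(name): name is "scene" or "top" or "wrist"; returns a dict with "img" (480x640x3 uint8, red, green, blue), "camera_matrix" (3x3 intrinsics, pixels), "k1" (the pictures are not rectified: a ray, as slopes to the right and down, at radius r is drawn at 1 + k1 r^2 times it, then the intrinsics apply), "world_from_camera" (4x4, takes a point from camera to world coordinates). Camera axes: x right, y down, z forward; pixel columns grow to the right and rows downward; lengths in m; the calibration is good to about 2 mm. A picture is of the moment at which its call begins. There is no depth.
- finish_job(): hands the job in; it is judged then, once.
The state is a dict: "t": time; "qpos": joint angles; "joint_vel": joint speeds; "effort": joint torques, N m; "tool_pos": TCP position; "ee_rot": TCP orientation; "wrist_force": force on the tool from outside, world axes, zero at the start; "torque": the same for the moment, N m; "finger_gap": finger opening in m; "finger_force": force on a finger pad.
Only numpy, scipy, OpenCV 4.12 (cv2) and the standard library are available. Lean on these libraries where they do the work, as an engineer would, in place of code of your own. Each camera call takes 0.05 s, during which the arm holds its last target. There are 200 camera calls.

## Working session

There is one attempt and no reset: what is moved stays moved. The work goes in short steps, Python scripts to look and compute and a shell command to move; the robot and the scene stay as the last step left them, time stands still between calls to the robot, and variables do not carry over. Pictures are saved under pics/ and viewed, at most 10 in all, crops included, and the job is handed in when it is done.

```bash
ls; mkdir -p pics
cat > h.py <<'E'
import numpy as np, cv2
from workcell import manip, imaging
from scipy.spatial.transform import Rotation as R
def cam(n,fn=None):
    c=imaging.read_camera(n)
    if fn: cv2.imwrite('pics/'+fn,c['img'][:,:,::-1])
    return c
def ray(c,u,v):
    K=np.array(c['camera_matrix']);k=c['k1']
    d=np.array([(u-K[0,2])/K[0,0],(v-K[1,2])/K[1,1]]);p=d.copy()
    for _ in range(20): p=d/(1+k*(p@p))
    T=np.array(c['world_from_camera']);return T[:3,3],T[:3,:3]@np.array([p[0],p[1],1])
def onz(c,u,v,z):
    o,d=ray(c,u,v);return o+d*(z-o[2])/d[2]
def tri(c1,p1,c2,p2):
    o1,d1=ray(c1,*p1);o2,d2=ray(c2,*p2)
    s=np.linalg.lstsq(np.c_[d1,-d2],o2-o1,rcond=None)[0]
    a=o1+s[0]*d1;b=o2+s[1]*d2;return (a+b)/2,np.linalg.norm(a-b)
def proj(c,X):
    T=np.linalg.inv(np.array(c['world_from_camera']));K=np.array(c['camera_matrix'])
    p=T[:3,:3]@np.array(X)+T[:3,3];p=p[:2]/p[2];p=p*(1+c['k1']*(p@p));return p@K[:2,:2].T+K[:2,2]
E
python3 - <<'E'
from h import *
import pickle
d={n:cam(n,n+'0.png') for n in('scene','top')}
pickle.dump(d,open('c0.pkl','wb'))
for n in d: print(n,np.round(d[n]['camera_matrix'],1).tolist(),d[n]['k1'],np.round(d[n]['world_from_camera'],3).tolist())
print(manip.sense())
E
```

```text
pics
scene [[543.6, 0.0, 326.8], [0.0, 543.6, 232.2], [0.0, 0.0, 1.0]] -0.030556654947257237 [[-0.871, 0.378, -0.314, 1.027], [0.491, 0.671, -0.556, 0.814], [0.001, -0.638, -0.77, 1.334], [0.0, 0.0, 0.0, 1.0]]
top [[442.9, 0.0, 323.3], [0.0, 442.9, 235.4], [0.0, 0.0, 1.0]] 0.011472327328968778 [[0.017, -0.991, 0.136, 0.347], [-1.0, -0.018, -0.003, -0.015], [0.005, -0.136, -0.991, 1.694], [0.0, 0.0, 0.0, 1.0]]
{'t': 0.1, 'qpos': array([ 1.21403128e+00,  3.20211600e-01,  1.56552519e+00, -4.45971875e-05,
        1.25741286e+00, -1.99729086e-02]), 'joint_vel': array([-2.87598111e-04, -5.34054915e-06, -2.57468936e-03,  1.34341834e-03,
        1.21034509e-03,  1.16943105e-03]), 'effort': array([ 1.01543640e-05, -4.16407228e+01, -2.34706664e+01,  3.18331149e-05,
        4.91217201e-03,  1.56763059e-05]), 'tool_pos': array([0.18995402, 0.54256139, 0.4039879 ]), 'ee_rot': array([-1.24947290e-04,  1.67594481e-01,  9.85855711e-01, -7.68699247e-04]), 'wrist_force': array([-0.76941779, -0.38126071, -0.60740907]), 'torque': array([-0.02771777, -0.0016593 , -0.00171709]), 'finger_force': 0.0, 'finger_gap': 0.08548887593417283}
```

View pics/scene0.png

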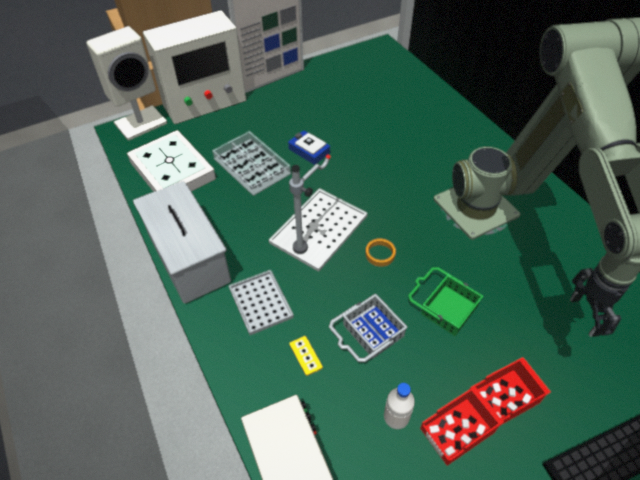

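View pics/top0.png

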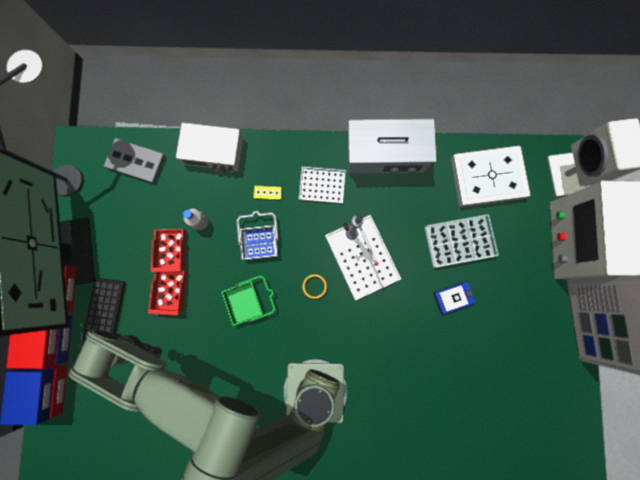

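Candidates for the basket: grey with blue plates, scene (372,328) / top (259,240) is the one meant. Green one at scene (450,300) / top (250,300) is a look-alike, and the yellow plate at scene (306,354) / top (267,192) is not a carrier. The hook has its red tip at scene (327,157), column top (296,172). Close crops next.

Run:
```python
from h import *
import pickle
d=pickle.load(open('c0.pkl','rb'))
def crop(n,x,y,w,h,s): return cv2.resize(d[n]['img'][y:y+h,x:x+w,::-1],(w*s,h*s),interpolation=cv2.INTER_CUBIC)
a=np.hstack([crop('scene',320,285,100,75,4),crop('scene',265,145,100,75,4)])
b=np.hstack([crop('top',215,200,100,75,4),crop('top',315,208,100,75,4)])
cv2.imwrite('pics/crops.png',np.vstack([a,b]))
```

```text
(no output)
```

View pics/crops.png

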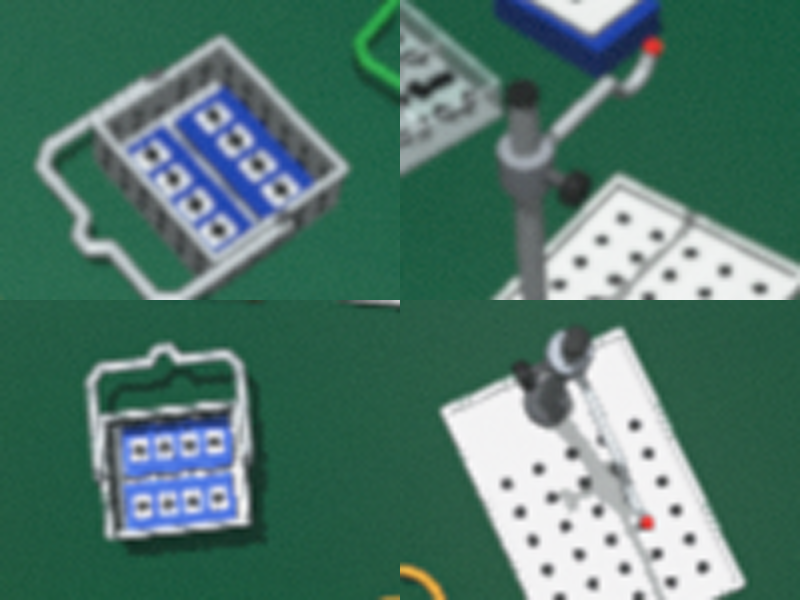

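Crops: grey basket with two blue carriers, handle folded towards scene lower-left, bend at scene (341,345) / top (256,213). Hook red tip at scene (328.3,156.5) / top (376.8,263.5), column top at scene (295,168) / top (358.8,218).

Run:
```python
from h import *
import pickle
d=pickle.load(open('c0.pkl','rb'));s,t=d['scene'],d['top']
print('bend',tri(s,(341.3,345),t,(255.8,212.8)),onz(t,255.8,212.8,.045),onz(s,341.3,345,.045))
print('tip',tri(s,(328.3,156.5),t,(376.8,263.5)))
print('col',tri(s,(295,168),t,(358.8,218)), onz(s,295,168,.35),onz(t,358.8,218,.35))
for p in [(375.5,294.5),(407,326.75),(373.3,353.8),(344.3,315)]: print('s',onz(s,*p,.05))
for p in [(240,230),(274.5,226.3),(278,255),(241.8,259.3)]: print('t',onz(t,*p,.05))
for n,p in [('s',(330.5,326)),('s',(360,359)),('t',(238.5,216)),('t',(274.5,213)),]:print(n,onz(d['scene' if n=='s' else 'top'],*p,.045))
```

```text
bend (array([0.6565348 , 0.23748153, 0.04321479]), np.float64(0.00014574690455596007)) [0.65614264 0.23725272 0.045     ] [0.65710304 0.23823211 0.045     ]
tip (array([ 0.45431437, -0.19140703,  0.2773187 ]), np.float64(0.0007971892510196532))
col (array([ 0.58940976, -0.12765071,  0.34795151]), np.float64(0.0014263295606992876)) [ 0.59082726 -0.12622986  0.35      ] [ 0.58844795 -0.12706233  0.35      ]
s [0.49548956 0.1519781  0.05      ]
s [0.47736989 0.2803125  0.05      ]
s [0.59912125 0.30311239 0.05      ]
s [0.60546521 0.16612617 0.05      ]
t [0.58863081 0.29315003 0.05      ]
t [0.60497351 0.16442493 0.05      ]
t [0.49711918 0.14794292 0.05      ]
t [0.47877193 0.28177513 0.05      ]
s [0.65368157 0.17482812 0.045     ]
s [0.6353453  0.29668223 0.045     ]
t [0.64268177 0.30201349 0.045     ]
t [0.65665389 0.16659847 0.045     ]
```

```bash
cat > plan.py <<'E'
from h import *
# goal: grasp point G (world), yaw (deg) of tool y, tool down
def plan(G,yaw,q=None):
    s=manip.sense();w,x,y,z=s['ee_rot'];A=R.from_quat([x,y,z,w]).as_matrix()
    a=np.deg2rad(yaw);Y=np.array([np.cos(a),np.sin(a),0]);Z=np.array([0,0,-1.]);B=np.c_[np.cross(Y,Z),Y,Z]
    g=s['tool_pos']+A[:,2]*.155
    print('t',round(s['t'],2),'grasp',g.round(4),'tool z',A[:,2].round(4),'gap',round(s['finger_gap'],4),'F',s['wrist_force'].round(2),'fing',round(float(s['finger_force']),1))
    print('twist',R.from_matrix(A.T@B).as_rotvec().round(3),'then tool-frame shift mm',(1000*B.T@(np.array(G)-g)).round(1),'; without turn',(1000*A.T@(np.array(G)-g)).round(1))
E
python3 -m crank '[{"offset":[0,0,0],"twist":[0,0,0.11]},{"offset":[0,0,0],"twist":[0,0,0.11]},{"offset":[0,0,0],"twist":[0,0,0.11]},{"offset":[0,0,0],"twist":[0,0,0.11]},{"offset":[0,0,0],"twist":[0,0,0.11]},{"offset":[0,0,0],"twist":[0,0,0.11]},{"offset":[0,0,0],"twist":[0,0,0.11]},{"offset":[0,0,0],"twist":[0,0,0.11]},{"offset":[0,0,0],"twist":[0,0,0.11]},{"offset":[0,0,0],"twist":[0,0,0.11]}]' 0.5 20
python3 -m crank '[{"offset":[-25,25,3],"twist":[0,0,0]},{"offset":[-25,25,3],"twist":[0,0,0]},{"offset":[-25,25,3],"twist":[0,0,0]},{"offset":[-25,25,3],"twist":[0,0,0]},{"offset":[-25,25,3],"twist":[0,0,0]},{"offset":[-25,25,3],"twist":[0,0,0]},{"offset":[-25,25,3],"twist":[0,0,0]},{"offset":[-25,25,3],"twist":[0,0,0]},{"offset":[-25,25,3],"twist":[0,0,0]},{"offset":[-25,25,3],"twist":[0,0,0]},{"offset":[-25,25,3],"twist":[0,0,0]},{"offset":[-25,25,3],"twist":[0,0,0]}]'
python3 -c "
from plan import *
plan([.650,.1995,.165],8)"
```

```text
t: 0.93
tool_pos: [0.19, 0.5426, 0.4042]
ee_rot: [0.0, 0.66, 0.751, -0.0]
wrist_force: [0.3, 0.3, 0.6]
finger_gap: 0.0431
finger_force: 0.0
t: 1.93
tool_pos: [0.5285, 0.2841, 0.3681]
ee_rot: [-0.0, 0.658, 0.753, -0.0]
wrist_force: [0.0, 0.1, 0.1]
finger_gap: 0.043
finger_force: 0.0
t 1.93 grasp [0.5284 0.284  0.2131] tool z [-9.e-04 -3.e-04 -1.e+00] gap 0.043 F [0.01 0.15 0.07] fing 0.0
twist [-0.001  0.    -0.006] then tool-frame shift mm [-100.7  108.7   48.1] ; without turn [-100.   109.3   48.1]
```

```bash
python3 -m crank '[{"offset":[-25,27,8],"twist":[0,0,0]},{"offset":[-25,27,8],"twist":[0,0,0]},{"offset":[-25,27,8],"twist":[0,0,0]},{"offset":[-25,27,8],"twist":[0,0,0]},{"offset":[0,0,8],"twist":[0,0,0]},{"offset":[0,0,0],"twist":[0,0,0]}]'
python3 - <<'E'
from plan import *
import pickle
plan([.650,.1995,.045],8)
c=cam('wrist','w1.png');pickle.dump(c,open('w1.pkl','wb'))
print(proj(c,[.6567,.2377,.045]),proj(c,[.650,.1995,.045]))
E
```

```text
t: 2.43
tool_pos: [0.6485, 0.1992, 0.3256]
ee_rot: [-0.001, 0.659, 0.752, -0.002]
wrist_force: [-0.2, -0.4, -0.4]
finger_gap: 0.0429
finger_force: 0.0
t 2.43 grasp [0.6477 0.199  0.1706] tool z [-0.005  -0.0012 -1.    ] gap 0.0429 F [-0.16 -0.36 -0.4 ] fing 0.0
twist [-0.005  0.    -0.009] then tool-frame shift mm [  0.2   2.3 125.6] ; without turn [  0.2   3.  125.5]
[333.74778472 193.54614984] [318.02918401 241.41156064]
```

View pics/w1.png

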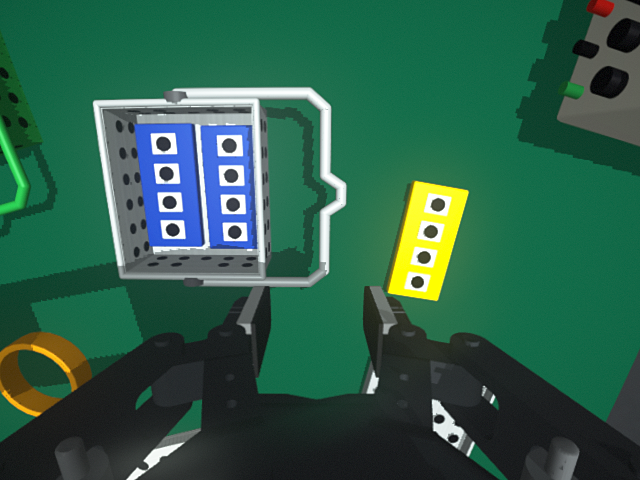

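The wrist view shows the handle's bend at (339,193), its -y straight piece from (325,213) to (326,268), and both carriers in the basket at left. The yellow plate at (430,240) is outside it.

Run:
```python
from plan import *
import pickle
c=pickle.load(open('w1.pkl','rb'))
P={k:onz(c,*p,.045) for k,p in dict(bend=(339.5,193),neg=(325.5,241),n0=(325,213),n1=(326,266),p0=(325,172),p1=(325,112),pivp=(176,96),pivn=(191,282)).items()}
for k in P: print(k,P[k].round(4))
d=P['p1']-P['n1'];print('yaw',np.rad2deg(np.arctan2(-d[0],d[1])))
b=P['bend'];yw=np.arctan2(-d[0],d[1]);X=np.array([np.cos(yw),np.sin(yw),0]);Y=np.array([-X[1],X[0],0])
n=b-.012*X-.037*Y;print('neg from bend',n.round(4));plan(n,np.rad2deg(yw))
```

```text
bend [0.6609 0.2387 0.045 ]
neg [0.6557 0.2006 0.045 ]
n0 [0.6523 0.2223 0.045 ]
n1 [0.6589 0.1804 0.045 ]
p0 [0.6481 0.2525 0.045 ]
p1 [0.6424 0.2936 0.045 ]
pivp [0.5372 0.2912 0.045 ]
pivn [0.5527 0.1522 0.045 ]
yaw 8.319134528649114
neg from bend [0.6544 0.2003 0.045 ]
t 2.48 grasp [0.647  0.2002 0.1718] tool z [-4.2e-03 -6.0e-04 -1.0e+00] gap 0.043 F [ 0.17  0.68 -0.06] fing 0.0
twist [-0.004  0.    -0.013] then tool-frame shift mm [ -0.9   7.3 126.8] ; without turn [ -0.8   7.8 126.8]
```

```bash
python3 -m crank '[{"offset":[0,1,15],"twist":[0,0,0]},{"offset":[0,1,15],"twist":[0,0,0]},{"offset":[0,1,15],"twist":[0,0,0]},{"offset":[0,1,15],"twist":[0,0,0]},{"offset":[0,1,15],"twist":[0,0,0]},{"offset":[0,1,15],"twist":[-0.004,0,-0.01]},{"offset":[0,1,15],"twist":[0,0,0]},{"offset":[0,0,10],"twist":[0,0,0]},{"offset":[0,0,10],"twist":[0,0,0]},{"offset":[0,0,0],"twist":[0,0,0]}]'
python3 -c "
from plan import *
plan([.6540,.2003,.045],8.3)"
```

```text
t: 3.32
tool_pos: [0.6537, 0.2024, 0.2021]
ee_rot: [0.0, 0.654, 0.756, 0.0]
wrist_force: [-0.9, 0.0, -0.9]
finger_gap: 0.0427
finger_force: 0.0
t 3.32 grasp [0.6538 0.2023 0.0471] tool z [ 6.e-04 -2.e-04 -1.e+00] gap 0.0427 F [-0.92  0.02 -0.87] fing 0.0
twist [0.001 0.    0.   ] then tool-frame shift mm [-2.  -0.1  2.1] ; without turn [-2.  -0.1  2.1]
```

```bash
python3 -m crank '[{"offset":[-2,0,2],"twist":[0,0,0]},{"offset":[0,0,0],"twist":[0,0,0]},{"offset":[0,0,0],"twist":[0,0,0]},{"offset":[0,0,0],"twist":[0,0,0]},{"offset":[0,0,0],"twist":[0,0,0]},{"offset":[0,0,0],"twist":[0,0,0]},{"offset":[0,0,0],"twist":[0,0,0]},{"offset":[0,0,0],"twist":[0,0,0]}]' 0 20
python3 - <<'E'
from plan import *
plan([.6540,.2003,.045],8.3)
print(np.diff(np.array([[-104*(1-np.cos(a)),-104*np.sin(a)] for a in np.deg2rad(np.arange(0,91,7.5))]),axis=0).round(1).tolist())
E
```

```text
t: 3.98
tool_pos: [0.6552, 0.1998, 0.2022]
ee_rot: [0.001, 0.654, 0.756, 0.002]
wrist_force: [-2.7, 0.7, 2.9]
finger_gap: 0.0071
finger_force: 19.9
t 3.98 grasp [0.6559 0.2    0.0472] tool z [ 4.5e-03  9.0e-04 -1.0e+00] gap 0.0071 F [-2.67  0.7   2.89] fing 19.9
twist [ 0.005 -0.    -0.001] then tool-frame shift mm [ 0.6 -1.9  2.2] ; without turn [ 0.6 -1.9  2.2]
[[-0.9, -13.6], [-2.7, -13.3], [-4.4, -12.9], [-6.0, -12.2], [-7.6, -11.3], [-9.0, -10.2], [-10.2, -9.0], [-11.3, -7.6], [-12.2, -6.0], [-12.9, -4.4], [-13.3, -2.7], [-13.6, -0.9]]
```

```bash
python3 -m crank '[{"offset":[0,-0.2,-6.8],"twist":[0,0,0]},{"offset":[0,-0.7,-6.8],"twist":[0,0,0]},{"offset":[0,-1.1,-6.7],"twist":[0,0,0]},{"offset":[0,-1.6,-6.6],"twist":[0,0,0]},{"offset":[0,-2.0,-6.5],"twist":[0,0,0]},{"offset":[0,-2.4,-6.4],"twist":[0,0,0]}]'
python3 - <<'E'
from plan import *
plan([.6540,.2003,.045],8.3)
E
```

```text
t: 4.48
tool_pos: [0.6472, 0.1986, 0.2425]
ee_rot: [0.002, 0.654, 0.756, 0.002]
wrist_force: [1.1, 0.8, -1.5]
finger_gap: 0.007
finger_force: 19.4
t 4.48 grasp [0.6481 0.1988 0.0875] tool z [ 5.6e-03  9.0e-04 -1.0e+00] gap 0.007 F [ 1.08  0.84 -1.53] fing 19.4
twist [ 0.006 -0.    -0.001] then tool-frame shift mm [ 0.7  6.1 42.5] ; without turn [ 0.7  5.8 42.5]
```

Forces are small, so I'll continue the arc to about 87°.

```bash
python3 -m crank '[{"offset":[0,-2.8,-6.2],"twist":[0,0,0]},{"offset":[0,-3.2,-6.0],"twist":[0,0,0]},{"offset":[0,-3.6,-5.8],"twist":[0,0,0]},{"offset":[0,-4.0,-5.5],"twist":[0,0,0]},{"offset":[0,-4.3,-5.2],"twist":[0,0,0]},{"offset":[0,-4.7,-5.0],"twist":[0,0,0]},{"offset":[0,-5.0,-4.7],"twist":[0,0,0]},{"offset":[0,-5.2,-4.3],"twist":[0,0,0]},{"offset":[0,-5.5,-4.0],"twist":[0,0,0]}]'
python3 -m crank '[{"offset":[0,-5.8,-3.6],"twist":[0,0,0]},{"offset":[0,-6.0,-3.2],"twist":[0,0,0]},{"offset":[0,-6.2,-2.8],"twist":[0,0,0]},{"offset":[0,-6.4,-2.4],"twist":[0,0,0]},{"offset":[0,-6.5,-2.0],"twist":[0,0,0]},{"offset":[0,-6.6,-1.6],"twist":[0,0,0]},{"offset":[0,-6.7,-1.1],"twist":[0,0,0]},{"offset":[0,-6.8,-0.7],"twist":[0,0,0]},{"offset":[0,-4,-0.2],"twist":[0,0,0]},{"offset":[0,0,0],"twist":[0,0,0]},{"offset":[0,0,0],"twist":[0,0,0]}]'
python3 - <<'E'
from plan import *
plan([.6540,.2003,.045],8.3)
s=cam('scene');t=cam('top');w=cam('wrist')
a=cv2.resize(s['img'][260:400,290:450,::-1],(400,350));b=cv2.resize(t['img'][180:320,190:350,::-1],(400,350))
w2=cv2.resize(w['img'][:,:,::-1],(320,240))
im=np.zeros((600,800,3),np.uint8);im[:350,:400]=a;im[:350,400:]=b;im[350:590,:320]=w2;cv2.imwrite('pics/up.png',im)
E
```

```text
t: 5.23
tool_pos: [0.6093, 0.1931, 0.2896]
ee_rot: [0.003, 0.654, 0.756, 0.003]
wrist_force: [4.9, -0.3, 4.1]
finger_gap: 0.0068
finger_force: 19.6
t: 6.15
tool_pos: [0.5539, 0.1855, 0.3077]
ee_rot: [0.001, 0.654, 0.756, 0.003]
wrist_force: [0.6, 1.7, 10.5]
finger_gap: 0.0071
finger_force: 21.1
t 6.15 grasp [0.5548 0.1859 0.1527] tool z [ 0.0058  0.0023 -1.    ] gap 0.0071 F [ 0.57  1.73 10.51] fing 21.1
twist [ 0.006 -0.001 -0.001] then tool-frame shift mm [ -0.  100.3 107.7] ; without turn [-1.000e-01  9.960e+01  1.083e+02]
```

View pics/up.png

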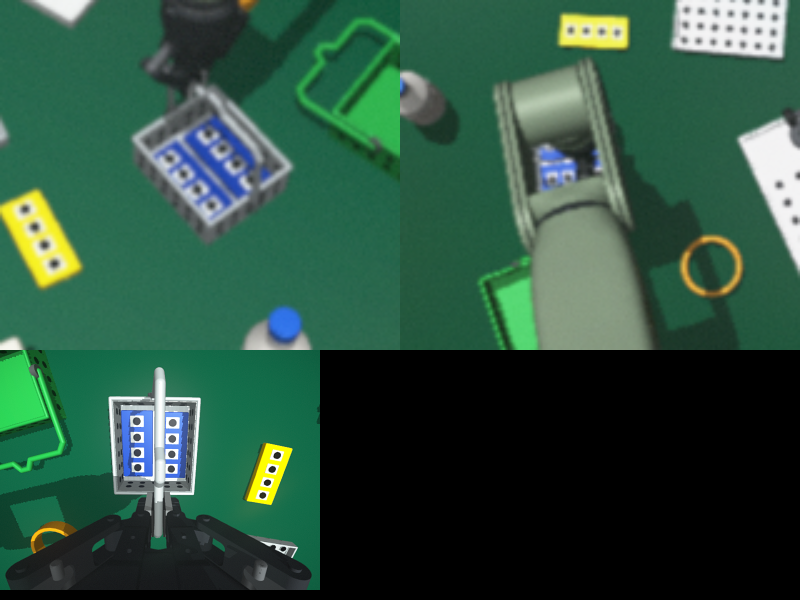

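Wrist view: handle upright over the middle of the basket (lower left, crossbar along column 160), carriers in place. Before tightening I'll relax the slight vertical load.

```bash
python3 -m crank '[{"offset":[0,0,-1],"twist":[0,0,0]},{"offset":[0,0,0],"twist":[0,0,0]},{"offset":[0,0,0],"twist":[0,0,0]}]'
python3 -m crank '[{"offset":[0,0,-1],"twist":[0,0,0]},{"offset":[0,0,0],"twist":[0,0,0]},{"offset":[0,0,0],"twist":[0,0,0]}]'
python3 -m crank '[{"offset":[0,0,0],"twist":[0,0,0]},{"offset":[0,0,0],"twist":[0,0,0]},{"offset":[0,0,0],"twist":[0,0,0]},{"offset":[0,0,0],"twist":[0,0,0]}]' 0 110
```

```text
t: 6.55
tool_pos: [0.5539, 0.1855, 0.3077]
ee_rot: [0.001, 0.654, 0.756, 0.002]
wrist_force: [0.6, 2.3, 7.2]
finger_gap: 0.0068
finger_force: 20.8
t: 6.8
tool_pos: [0.554, 0.1855, 0.3078]
ee_rot: [0.001, 0.654, 0.756, 0.002]
wrist_force: [0.1, 2.4, 5.9]
finger_gap: 0.0068
finger_force: 20.5
t: 7.13
tool_pos: [0.5542, 0.1855, 0.308]
ee_rot: [0.001, 0.654, 0.756, 0.002]
wrist_force: [0.9, 1.7, 6.3]
finger_gap: 0.0037
finger_force: 108.1
```

```bash
python3 -m crank '[{"offset":[0,0,-1.5],"twist":[0,0,0]},{"offset":[0,0,-1.5],"twist":[0,0,0]},{"offset":[0,0,-1.5],"twist":[0,0,0]},{"offset":[0,0,-1.5],"twist":[0,0,0]},{"offset":[0,0,-2],"twist":[0,0,0]},{"offset":[0,0,-2],"twist":[0,0,0]},{"offset":[0,0,-2],"twist":[0,0,0]},{"offset":[0,0,-2],"twist":[0,0,0]},{"offset":[0,0,-2],"twist":[0,0,0]},{"offset":[0,0,-2],"twist":[0,0,0]},{"offset":[0,0,0],"twist":[0,0,0]},{"offset":[0,0,0],"twist":[0,0,0]}]'
python3 - <<'E'
from plan import *
plan([.6540,.2003,.045],8.3)
print(manip.sense()['torque'])
s=cam('scene');w=cam('wrist')
im=np.zeros((480,800,3),np.uint8)
im[:,:400]=cv2.resize(s['img'][240:432,290:450,::-1],(400,480));im[:300,400:]=cv2.resize(w['img'][:,:,::-1],(400,300));cv2.imwrite('pics/lift.png',im)
E
```

```text
t: 8.13
tool_pos: [0.5544, 0.1852, 0.3256]
ee_rot: [0.001, 0.654, 0.756, 0.002]
wrist_force: [0.3, -0.6, -5.0]
finger_gap: 0.0039
finger_force: 107.7
t 8.13 grasp [0.5551 0.1853 0.1706] tool z [ 4.4e-03  7.0e-04 -1.0e+00] gap 0.0039 F [ 0.32 -0.6  -4.95] fing 107.7
twist [ 0.004 -0.    -0.001] then tool-frame shift mm [  0.6 100.  125.6] ; without turn [  0.7  99.5 126.1]
[-0.1609738  -0.01485717  0.0146973 ]
```

View pics/lift.png

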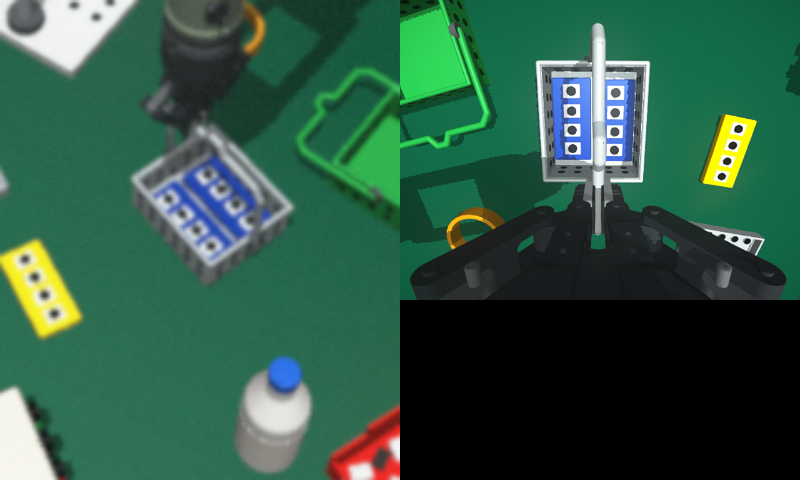

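The basket is lifted level with both carriers in it; the weight is about 5 N. Now raise it, then carry it with gentle ramps.

```bash
python3 -m crank '[{"offset":[0,0,-4],"twist":[0,0,-0.02]},{"offset":[0,0,-8],"twist":[0,0,-0.03]},{"offset":[0,0,-12],"twist":[0,0,-0.03]},{"offset":[0,0,-13],"twist":[0,0,-0.03]},{"offset":[0,0,-13],"twist":[0,0,-0.03]},{"offset":[0,0,-13],"twist":[0,0,-0.03]},{"offset":[0,0,-13],"twist":[0,0,-0.03]},{"offset":[0,0,-13],"twist":[0,0,-0.03]},{"offset":[0,0,-13],"twist":[0,0,-0.03]},{"offset":[0,0,-12],"twist":[0,0,-0.02]},{"offset":[0,0,-8],"twist":[0,0,-0.018]},{"offset":[0,0,-4],"twist":[0,0,0]}]'
python3 - <<'E'
from plan import *
plan([.35,-.09,.296],25.4)
E
```

```text
t: 9.23
tool_pos: [0.5539, 0.1851, 0.4528]
ee_rot: [0.002, 0.535, 0.845, 0.002]
wrist_force: [0.4, -0.4, -4.6]
finger_gap: 0.0037
finger_force: 107.7
t 9.23 grasp [0.5549 0.1853 0.2978] tool z [ 0.0061  0.0013 -1.    ] gap 0.0037 F [ 0.38 -0.36 -4.63] fing 107.7
twist [ 0.006  0.001 -0.   ] then tool-frame shift mm [-160.8 -303.2    1.8] ; without turn [-1.609e+02 -3.031e+02  3.000e-01]
```

```bash
python3 -m crank '[{"offset":[-1.6,-3,0],"twist":[0,0,0]},{"offset":[-3.2,-6,0],"twist":[0,0,0]},{"offset":[-4.8,-9,0],"twist":[0,0,0]},{"offset":[-6.4,-12,0],"twist":[0,0,0]},{"offset":[-8,-15,0],"twist":[0,0,0]},{"offset":[-9,-17,0],"twist":[0,0,0]},{"offset":[-9,-17,0],"twist":[0,0,0]},{"offset":[-9,-17,0],"twist":[0,0,0]},{"offset":[-9,-17,0],"twist":[0,0,0]},{"offset":[-9,-17,0],"twist":[0,0,0]},{"offset":[-9,-17,0],"twist":[0,0,0]},{"offset":[-9,-17,0],"twist":[0,0,0]}]'
python3 -m crank '[{"offset":[-9,-17,0],"twist":[0,0,0]},{"offset":[-9,-17,0],"twist":[0,0,0]},{"offset":[-9,-17,0],"twist":[0,0,0]},{"offset":[-9,-17,0],"twist":[0,0,0]},{"offset":[-9,-17,0],"twist":[0,0,0]},{"offset":[-8,-15,0],"twist":[0,0,0]},{"offset":[-7,-13,0],"twist":[0,0,0]},{"offset":[-5.5,-10,0],"twist":[0,0,0]},{"offset":[-4,-8,0],"twist":[0,0,0]},{"offset":[-2.5,-5,0],"twist":[0,0,0]},{"offset":[-1.5,-3,0],"twist":[0,0,0]},{"offset":[0,0,0],"twist":[0,0,0]}]'
python3 - <<'E'
from plan import *
plan([.375,-.27,.297],25.4)
E
```

```text
t: 10.23
tool_pos: [0.441, 0.0349, 0.4505]
ee_rot: [0.001, 0.535, 0.845, 0.001]
wrist_force: [1.1, -0.9, -4.2]
finger_gap: 0.0034
finger_force: 107.7
t: 11.23
tool_pos: [0.3481, -0.0899, 0.4504]
ee_rot: [0.002, 0.535, 0.845, 0.001]
wrist_force: [0.6, -0.5, -4.4]
finger_gap: 0.0038
finger_force: 107.7
t 11.23 grasp [ 0.3488 -0.0898  0.2954] tool z [ 4.1e-03  6.0e-04 -1.0e+00] gap 0.0038 F [ 0.6  -0.52 -4.36] fing 107.7
twist [ 0.004  0.001 -0.002] then tool-frame shift mm [-174.1  -53.6   -1.6] ; without turn [-174.2  -53.2   -1.6]
```

```bash
python3 -m crank '[{"offset":[-3,-0.9,0],"twist":[0,0,0]},{"offset":[-6,-1.8,0],"twist":[0,0,0]},{"offset":[-9,-2.8,-1],"twist":[0,0,0]},{"offset":[-12,-3.7,-1],"twist":[0,0,0]},{"offset":[-14,-4.3,-1],"twist":[0,0,0]},{"offset":[-14,-4.3,-1],"twist":[0,0,0]},{"offset":[-14,-4.3,-1],"twist":[0,0,0]},{"offset":[-14,-4.3,-1],"twist":[0,0,0]},{"offset":[-14,-4.3,-1],"twist":[0,0,0]},{"offset":[-14,-4.3,-1],"twist":[0,0,0]},{"offset":[-13,-4,0],"twist":[0,0,0]},{"offset":[-12,-3.7,0],"twist":[0,0,0]}]'
python3 -m crank '[{"offset":[-11,-3.4,0],"twist":[0,0,0]},{"offset":[-9,-2.8,0],"twist":[0,0,0]},{"offset":[-7,-2.1,0],"twist":[0,0,0]},{"offset":[-5,-1.5,0],"twist":[0,0,0]},{"offset":[-3,-0.9,0],"twist":[0,0,0]},{"offset":[0,0,0],"twist":[0,0,0]},{"offset":[0,0,0],"twist":[0,0,0]}]'
python3 - <<'E'
from plan import *
import pickle
plan([.375,-.27,.305],25.4)
s=cam('scene');t=cam('top');w=cam('wrist')
pickle.dump((s,t,w),open('pre.pkl','wb'))
im=np.zeros((600,800,3),np.uint8)
im[:300,:400]=cv2.resize(s['img'][100:250,240:440,::-1],(400,300),interpolation=3);im[300:,:400]=cv2.resize(t['img'][200:350,300:500,::-1],(400,300),interpolation=3)
im[:300,400:]=cv2.resize(w['img'][:,:,::-1],(400,300));im[300:,400:]=w['img'][60:360,120:520,::-1]
cv2.imwrite('pics/pre.png',im)
E
```

```text
t: 12.23
tool_pos: [0.3699, -0.235, 0.4583]
ee_rot: [0.002, 0.535, 0.845, 0.001]
wrist_force: [0.7, -0.4, -3.8]
finger_gap: 0.0036
finger_force: 107.7
t: 12.82
tool_pos: [0.3748, -0.2695, 0.4584]
ee_rot: [0.001, 0.535, 0.845, 0.002]
wrist_force: [0.5, 0.7, -4.8]
finger_gap: 0.0037
finger_force: 107.7
t 12.82 grasp [ 0.3754 -0.2693  0.3034] tool z [ 0.0038  0.0012 -1.    ] gap 0.0037 F [ 0.48  0.69 -4.76] fing 107.7
twist [ 0.004  0.001 -0.001] then tool-frame shift mm [-0.5 -0.6 -1.6] ; without turn [-0.5 -0.6 -1.6]
```

View pics/pre.png

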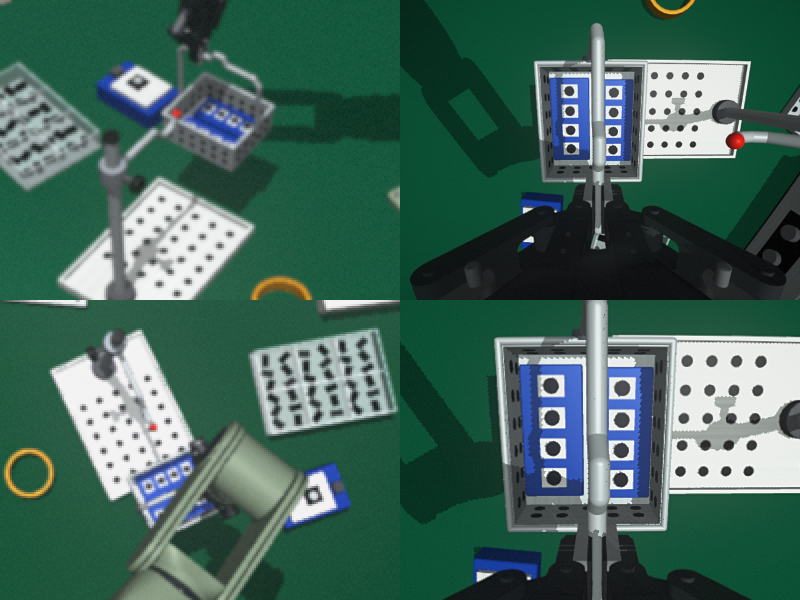

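The pre-hook picture shows the red tip in the wrist view at about (538,226). The bend is near (319,207), and the basket hangs level with both carriers. Next I'll locate the tip accurately.

Run:
```python
from plan import *
import pickle
s,t,w=pickle.load(open('pre.pkl','rb'))
def red(c,box):
    x0,y0,x1,y1=box;i=c['img'].astype(int)[y0:y1,x0:x1];m=((i[...,0]>130)&(i[...,1]<70)&(i[...,2]<70)).astype(np.uint8)
    n,l,st,ce=cv2.connectedComponentsWithStats(m);k=1+np.argmax(st[1:,4]);print(st[k]);return ce[k]+[x0,y0]
ps=red(s,(310,140,350,175));pt=red(t,(360,250,390,275));pw=red(w,(500,190,580,260));print(ps,pt,pw)
for a,pa,b,pb in[(s,ps,t,pt),(w,pw,s,ps),(w,pw,t,pt)]: print(tri(a,pa,b,pb))
g=np.array([.3754,-.2693,.3034]);a=np.deg2rad(25.4);Xs=np.array([np.cos(a),np.sin(a),0]);Ys=np.array([-Xs[1],Xs[0],0])
for dz in(.005,.0085,.012): print('bend',dz,proj(w,g+.037*Ys+[0,0,dz]),proj(w,g+.023*Ys+[0,0,dz]),proj(w,g+.051*Ys+[0,0,dz]))
tip=tri(s,ps,t,pt)[0];d=tip-(g+.037*Ys);print('tip rel bend: X',d@Xs,'Y',d@Ys,'Z',d[2])
cv2.imwrite('pics/bend.png',cv2.resize(w['img'][120:320,250:390,::-1],(560,600),interpolation=cv2.INTER_CUBIC)[:600])
```

```text
[17 15  3  3  8]
[16 13  1  2  2]
[ 30  24  21  24 404]
[328.125 155.875] [376.  263.5] [539.80693069 225.66831683]
(array([ 0.45490119, -0.18904611,  0.28155604]), np.float64(0.0015710998091935124))
(array([ 0.45481172, -0.19175661,  0.27993609]), np.float64(0.0011276440631264656))
(array([ 0.4549968 , -0.19048803,  0.27936287]), np.float64(0.003453446347762122))
bend 0.005 [311.9482836  238.43809047] [312.09042141 274.00410342] [311.8023988  200.62525293]
bend 0.0085 [311.86741783 240.9544622 ] [312.01633113 277.40498334] [311.71440841 202.12572833]
bend 0.012 [311.78191537 243.61595856] [311.93816647 280.99469582] [311.62117376 203.71588493]
tip rel bend: X 0.10623994608131694 Y 0.00139531929746435 Z -0.02184395710575704
```

View pics/bend.png

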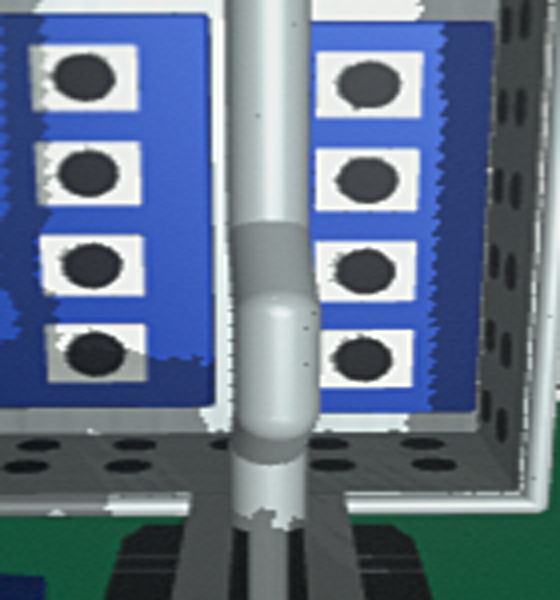

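Bend centre in the wrist view is at (319.5,243), matching the 37 mm / 12 mm geometry, and the tip lies about 103–105 mm ahead of it and laterally aligned. The trough is therefore about 127 mm ahead, with the wire's rest height around 0.268.

```bash
python3 -m crank '[{"offset":[0,3,0],"twist":[0,0,0]},{"offset":[0,6,0],"twist":[0,0,0]},{"offset":[0,9,0],"twist":[0,0,0]},{"offset":[0,11,0],"twist":[0,0,0]},{"offset":[0,12,0],"twist":[0,0,0]},{"offset":[0,12,0],"twist":[0,0,0]},{"offset":[0,12,0],"twist":[0,0,0]},{"offset":[0,12,0],"twist":[0,0,0]},{"offset":[0,11,0],"twist":[0,0,0]},{"offset":[0,9,0],"twist":[0,0,0]},{"offset":[0,8,0],"twist":[0,0,0]},{"offset":[0,7,0],"twist":[0,0,0]}]'
python3 -m crank '[{"offset":[0,6,0],"twist":[0,0,0]},{"offset":[0,4,0],"twist":[0,0,0]},{"offset":[0,3,0],"twist":[0,0,0]},{"offset":[0,2,0],"twist":[0,0,0]},{"offset":[0,0,0],"twist":[0,0,0]},{"offset":[0,0,0],"twist":[0,0,0]}]'
python3 - <<'E'
from plan import *
plan(np.array([.3754,-.2693,.3034])+.127*np.array([.9033,.4289,0]),25.4)
w=cam('wrist');cv2.imwrite('pics/over.png',w['img'][100:400,200:500,::-1].repeat(2,0).repeat(2,1))
E
```

```text
t: 13.97
tool_pos: [0.4769, -0.2214, 0.4587]
ee_rot: [0.001, 0.535, 0.845, 0.001]
wrist_force: [-0.3, 0.1, -4.4]
finger_gap: 0.0039
finger_force: 107.8
t: 14.47
tool_pos: [0.4894, -0.2155, 0.4589]
ee_rot: [0.001, 0.535, 0.845, 0.001]
wrist_force: [0.7, 0.1, -4.3]
finger_gap: 0.0041
finger_force: 107.7
t 14.47 grasp [ 0.49   -0.2154  0.3039] tool z [ 3.7e-03  5.0e-04 -1.0e+00] gap 0.0041 F [ 0.71  0.06 -4.3 ] fing 107.7
twist [ 0.004  0.001 -0.001] then tool-frame shift mm [0.5 0.3 0.5] ; without turn [0.5 0.3 0.5]
```

View pics/over.png

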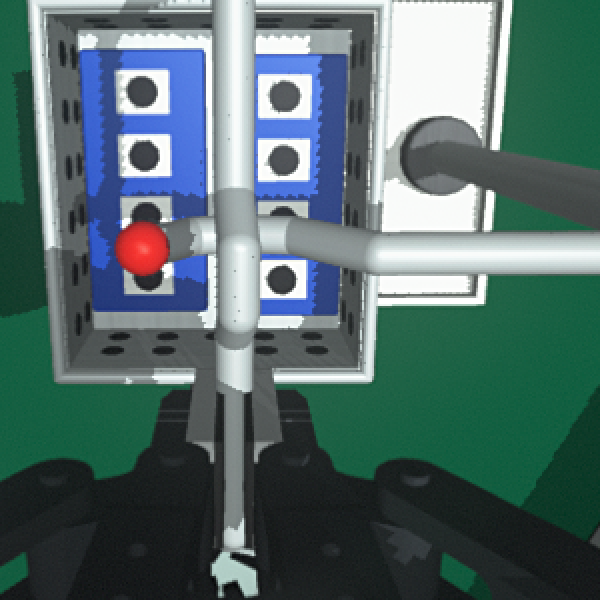

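The hook is threaded under the bend: trough near display (238,235), bend at (238,283), tip at (142,249). I'll check whether that row difference is just depth.

Run:
```python
from plan import *
w=cam('wrist')
g=np.array([.49,-.2154,.3039]);a=np.deg2rad(25.4);Xs=np.array([np.cos(a),np.sin(a),0]);Ys=np.array([-Xs[1],Xs[0],0])
b=g+.037*Ys+[0,0,.012]
print(proj(w,b),'y range',proj(w,b-.009*Ys),proj(w,b+.009*Ys))
# world pts of features (bias-corrected col)
B=onz(w,319,241.5,b[2])
for n,p,z in[('trough',(319,217.5),.259),('tip',(271,224.5),.279),('arm0',(387,226.5),.283),('arm1',(480,226),.283)]:
    d=onz(w,*p,z)-B;print(n,'rel bend X %.1f Y %.1f'%(d@Xs*1e3,d@Ys*1e3))
```

```text
[311.92357747 243.14114389] y range [312.03994053 267.47567559] [311.80461875 217.76198662]
trough rel bend X 0.7 Y -3.0
tip rel bend X -21.5 Y -2.1
arm0 rel bend X 30.7 Y -2.2
arm1 rel bend X 72.9 Y -2.0
```

```bash
python3 -m crank '[{"offset":[-1,0.5,1.5],"twist":[0,0,0]},{"offset":[-1,0.5,3],"twist":[0,0,0]},{"offset":[0,0,4],"twist":[0,0,0]},{"offset":[0,0,4],"twist":[0,0,0]},{"offset":[0,0,4],"twist":[0,0,0]},{"offset":[0,0,4],"twist":[0,0,0]},{"offset":[0,0,4],"twist":[0,0,0]},{"offset":[0,0,3],"twist":[0,0,0]},{"offset":[0,0,2],"twist":[0,0,0]},{"offset":[0,0,1],"twist":[0,0,0]},{"offset":[0,0,0],"twist":[0,0,0]},{"offset":[0,0,0],"twist":[0,0,0]}]'
python3 -m crank '[{"offset":[0,0,1],"twist":[0,0,0]},{"offset":[0,0,1],"twist":[0,0,0]},{"offset":[0,0,1],"twist":[0,0,0]},{"offset":[0,0,1],"twist":[0,0,0]},{"offset":[0,0,0],"twist":[0,0,0]},{"offset":[0,0,0],"twist":[0,0,0]}]'
```

```text
t: 15.57
tool_pos: [0.4915, -0.2168, 0.4285]
ee_rot: [0.002, 0.535, 0.845, 0.001]
wrist_force: [0.0, 0.0, -4.0]
finger_gap: 0.0037
finger_force: 107.7
t: 16.07
tool_pos: [0.4915, -0.2167, 0.4243]
ee_rot: [0.001, 0.535, 0.845, 0.001]
wrist_force: [-0.2, -0.9, -4.6]
finger_gap: 0.0037
finger_force: 107.7
```

```bash
S='[{"offset":[0,0,1],"twist":[0,0,0]},{"offset":[0,0,1],"twist":[0,0,0]},{"offset":[0,0,1],"twist":[0,0,0]},{"offset":[0,0,0],"twist":[0,0,0]}]'; unset S
python3 -m crank '[{"offset":[0,0,1],"twist":[0,0,0]},{"offset":[0,0,1],"twist":[0,0,0]},{"offset":[0,0,1],"twist":[0,0,0]},{"offset":[0,0,0],"twist":[0,0,0]},{"offset":[0,0,0],"twist":[0,0,0]}]'
python3 -m crank '[{"offset":[0,0,1],"twist":[0,0,0]},{"offset":[0,0,1],"twist":[0,0,0]},{"offset":[0,0,1],"twist":[0,0,0]},{"offset":[0,0,0],"twist":[0,0,0]},{"offset":[0,0,0],"twist":[0,0,0]}]'
```

```text
t: 16.48
tool_pos: [0.4915, -0.2167, 0.4213]
ee_rot: [0.001, 0.535, 0.845, 0.001]
wrist_force: [-0.1, -0.8, -4.5]
finger_gap: 0.0042
finger_force: 107.7
t: 16.9
tool_pos: [0.4915, -0.2167, 0.4183]
ee_rot: [0.001, 0.535, 0.845, 0.001]
wrist_force: [0.1, 0.5, -4.6]
finger_gap: 0.0038
finger_force: 107.7
```

```bash
python3 -m crank '[{"offset":[0,0,0.7],"twist":[0,0,0]},{"offset":[0,0,0.7],"twist":[0,0,0]},{"offset":[0,0,0.6],"twist":[0,0,0]},{"offset":[0,0,0],"twist":[0,0,0]},{"offset":[0,0,0],"twist":[0,0,0]}]'
python3 -m crank '[{"offset":[0,0,0.7],"twist":[0,0,0]},{"offset":[0,0,0.7],"twist":[0,0,0]},{"offset":[0,0,0.6],"twist":[0,0,0]},{"offset":[0,0,0],"twist":[0,0,0]},{"offset":[0,0,0],"twist":[0,0,0]}]'
```

```text
t: 17.32
tool_pos: [0.4915, -0.2167, 0.4163]
ee_rot: [0.001, 0.535, 0.845, 0.001]
wrist_force: [0.0, 0.8, -4.1]
finger_gap: 0.0037
finger_force: 107.7
t: 17.73
tool_pos: [0.4915, -0.2167, 0.4144]
ee_rot: [0.001, 0.535, 0.845, 0.001]
wrist_force: [0.1, 0.2, -4.4]
finger_gap: 0.004
finger_force: 107.7
```

```bash
python3 -m crank '[{"offset":[0,0,0.7],"twist":[0,0,0]},{"offset":[0,0,0.7],"twist":[0,0,0]},{"offset":[0,0,0.6],"twist":[0,0,0]},{"offset":[0,0,0],"twist":[0,0,0]},{"offset":[0,0,0],"twist":[0,0,0]}]'
python3 -m crank '[{"offset":[0,0,0.7],"twist":[0,0,0]},{"offset":[0,0,0.7],"twist":[0,0,0]},{"offset":[0,0,0],"twist":[0,0,0]},{"offset":[0,0,0],"twist":[0,0,0]}]'
```

```text
t: 18.15
tool_pos: [0.4915, -0.2167, 0.413]
ee_rot: [0.002, 0.535, 0.845, 0.001]
wrist_force: [-0.5, 0.9, 1.5]
finger_gap: 0.0039
finger_force: 108.4
t: 18.48
tool_pos: [0.4914, -0.2166, 0.4122]
ee_rot: [0.002, 0.535, 0.845, 0.002]
wrist_force: [-2.3, 1.9, 5.0]
finger_gap: 0.0043
finger_force: 109.1
```

```bash
python3 -c "
from h import *
s=manip.sense();print(s['wrist_force'],s['torque'])"
```

```text
[-2.34028121  1.90426342  4.9903926 ] [0.50194025 0.51721842 0.00106701]
```

Contact at bend height of about 0.27. I'll ease the pressing off and check the handle's lean from the last wrist picture.

```bash
python3 -m crank '[{"offset":[0,0,-0.7],"twist":[0,0,0]},{"offset":[0,0,-0.5],"twist":[0,0,0]},{"offset":[0,0,0],"twist":[0,0,0]},{"offset":[0,0,0],"twist":[0,0,0]}]'
python3 - <<'E'
from plan import *
w=cam('wrist');plan([.49,-.2154,.3039],25.4);s=manip.sense();print(s['torque'])
dz=s['tool_pos'][2]-.4589
a=np.deg2rad(25.4);Xs=np.array([np.cos(a),np.sin(a),0]);Ys=np.array([-Xs[1],Xs[0],0])
B=onz(w,319,241.5,.3154+dz);F=onz(w,317,300,.3039+dz)
q=[onz(w,*p,.204+dz) for p in[(215,104),(395,102.5),(227.5,291),(386,290)]]
for p in q+[np.mean(q,0)]: print(((p-B)@Xs*1e3).round(1),((p-B)@Ys*1e3).round(1))
print('finger',(F-B)@Xs*1e3)
E
```

```text
t: 18.82
tool_pos: [0.4916, -0.2166, 0.4125]
ee_rot: [0.002, 0.535, 0.845, 0.002]
wrist_force: [-1.8, 1.0, 5.6]
finger_gap: 0.004
finger_force: 108.8
t 18.87 grasp [ 0.4922 -0.2165  0.2574] tool z [ 4.2e-03  9.0e-04 -1.0e+00] gap 0.0037 F [-2.29  1.44  4.79] fing 108.8
twist [ 0.004  0.001 -0.001] then tool-frame shift mm [  1.9  -1.5 -46.5] ; without turn [  1.9  -1.3 -46.5]
[0.41225595 0.34621116 0.09206246]
-64.1 58.9
49.1 59.7
-65.1 -68.1
50.2 -67.6
-7.5 -4.3
finger -0.630130610850144
```

Lean is about 3° outward, seen both from the pivot estimate and the picture. I'll lift off 4 mm, turn the tool about the wire to bring the handle upright, undo the small sideways shift, and touch down again.

```bash
python3 -m crank '[{"offset":[0,0,-2],"twist":[0,0,0]},{"offset":[0.5,0,-2],"twist":[0,0,0]},{"offset":[0.5,-0.9,0],"twist":[-0.006,0,0]},{"offset":[0.5,-1.4,0],"twist":[-0.01,0,0]},{"offset":[0,-1.5,0],"twist":[-0.01,0,0]},{"offset":[0,-1.5,0],"twist":[-0.01,0,0]},{"offset":[0,-1.5,0],"twist":[-0.01,0,0]},{"offset":[0,-1.2,0],"twist":[-0.008,0,0]},{"offset":[0,0,0],"twist":[0,0,0]},{"offset":[0,0,0],"twist":[0,0,0]},{"offset":[0,0,0],"twist":[0,0,0]},{"offset":[0,0,0],"twist":[0,0,0]}]'
python3 - <<'E'
from plan import *
w=cam('wrist');plan([.49,-.2154,.3039],25.4);s=manip.sense();print(s['torque'])
E
python3 -m crank '[{"offset":[0,0,0.7],"twist":[0,0,0]},{"offset":[0,0,0.7],"twist":[0,0,0]},{"offset":[0,0,0.6],"twist":[0,0,0]},{"offset":[0,0,0],"twist":[0,0,0]},{"offset":[0,0,0],"twist":[0,0,0]}]'
```

```text
t: 19.87
tool_pos: [0.4838, -0.2188, 0.416]
ee_rot: [0.016, 0.535, 0.845, 0.024]
wrist_force: [-0.5, -0.4, -4.5]
finger_gap: 0.0038
finger_force: 107.8
t 19.92 grasp [ 0.4919 -0.2151  0.2613] tool z [ 0.0528  0.0237 -0.9983] gap 0.0038 F [-0.19  0.19 -4.55] fing 107.8
twist [ 0.058  0.001 -0.001] then tool-frame shift mm [  0.6  -1.9 -42.6] ; without turn [  0.5   0.6 -42.7]
[-0.15759089 -0.01385765 -0.05398507]
t: 20.33
tool_pos: [0.4838, -0.2187, 0.4139]
ee_rot: [0.016, 0.535, 0.845, 0.024]
wrist_force: [0.0, -0.2, -3.9]
finger_gap: 0.0043
finger_force: 107.7
```

```bash
python3 -m crank '[{"offset":[0,0,0.5],"twist":[0,0,0]},{"offset":[0,0,0.5],"twist":[0,0,0]},{"offset":[0,0,0],"twist":[0,0,0]},{"offset":[0,0,0],"twist":[0,0,0]}]'
python3 -m crank '[{"offset":[0,0,0.4],"twist":[0,0,0]},{"offset":[0,0,0],"twist":[0,0,0]},{"offset":[0,0,0],"twist":[0,0,0]}]'
python3 -c "
from h import *
s=manip.sense();print(s['wrist_force'],s['torque'])"
```

```text
t: 20.67
tool_pos: [0.4838, -0.2187, 0.4133]
ee_rot: [0.016, 0.535, 0.845, 0.024]
wrist_force: [-0.5, 1.1, -1.7]
finger_gap: 0.0038
finger_force: 107.9
t: 20.92
tool_pos: [0.4838, -0.2187, 0.413]
ee_rot: [0.016, 0.535, 0.845, 0.024]
wrist_force: [-1.9, 0.9, -0.2]
finger_gap: 0.0039
finger_force: 108.2
[-1.91435325  0.90593978 -0.21189496] [0.11095933 0.16619855 0.05382397]
```

```bash
python3 -m crank '[{"offset":[0.5,-1,0],"twist":[0,0,0]},{"offset":[0.5,-1,0],"twist":[0,0,0]},{"offset":[0,0,0],"twist":[0,0,0]},{"offset":[0,0,0],"twist":[0,0,0]},{"offset":[0,0,0],"twist":[0,0,0]}]'
python3 -c "
from h import *
s=manip.sense();f=s['wrist_force'];print(f,'X',f[0]*.903+f[1]*.429,'Y',-f[0]*.429+f[1]*.903,s['torque'])"
```

```text
t: 21.33
tool_pos: [0.4823, -0.2189, 0.413]
ee_rot: [0.017, 0.535, 0.844, 0.025]
wrist_force: [4.2, -0.2, 0.4]
finger_gap: 0.0038
finger_force: 108.5
[ 4.22948884 -0.22189719  0.42580623] X 3.7240345232742302 Y -2.0148238746760163 [-0.04781084 -0.74181789 -0.16431254]
```

```bash
python3 -m crank '[{"offset":[-0.5,1.2,0],"twist":[0,0,0]},{"offset":[0,0,0],"twist":[0,0,0]},{"offset":[0,0,0],"twist":[0,0,0]},{"offset":[0,0,0],"twist":[0,0,0]}]'
python3 -c "
from h import *
s=manip.sense();f=s['wrist_force'];print(f,'X',f[0]*.903+f[1]*.429,'Y',-f[0]*.429+f[1]*.903,s['torque'])"
```

```text
t: 21.67
tool_pos: [0.4829, -0.2188, 0.4128]
ee_rot: [0.016, 0.535, 0.845, 0.024]
wrist_force: [1.6, -1.2, 2.3]
finger_gap: 0.0041
finger_force: 108.5
[ 1.59388837 -1.18735784  2.29126935] X 0.9299046791353904 Y -1.7559622404381068 [-0.19260696 -0.31791446 -0.08757257]
```

```bash
python3 -m crank '[{"offset":[0,0,0],"twist":[0,0,0]},{"offset":[0,0,0],"twist":[0,0,0]},{"offset":[0,0,0],"twist":[0,0,0]}]' 0 60
python3 -m crank '[{"offset":[0,0,0],"twist":[0,0,0]},{"offset":[0,0,0],"twist":[0,0,0]},{"offset":[0,0,0],"twist":[0,0,0]},{"offset":[0,0,0],"twist":[0,0,0]},{"offset":[0,0,0],"twist":[0,0,0]},{"offset":[0,0,0],"twist":[0,0,0]}]' 0 20
python3 -c "
from h import *
s=manip.sense();f=s['wrist_force'];print(f,'X',f[0]*.903+f[1]*.429,'Y',-f[0]*.429+f[1]*.903,s['torque'])"
```

```text
t: 21.92
tool_pos: [0.4829, -0.2187, 0.4127]
ee_rot: [0.016, 0.535, 0.845, 0.024]
wrist_force: [2.2, -1.1, 2.5]
finger_gap: 0.004
finger_force: 108.5
t: 22.42
tool_pos: [0.483, -0.2187, 0.4126]
ee_rot: [0.016, 0.535, 0.845, 0.024]
wrist_force: [2.7, -2.6, 2.9]
finger_gap: 0.0041
finger_force: 108.5
[ 2.65197342 -2.64404927  2.88251617] X 1.2604348601285429 Y -3.5252730822452323 [-0.29955315 -0.38290722 -0.08205508]
```

```bash
python3 -m crank '[{"offset":[0,0,0],"twist":[0,0,0]},{"offset":[0,0,0],"twist":[0,0,0]},{"offset":[0,0,0],"twist":[0,0,0]},{"offset":[0,0,0],"twist":[0,0,0]}]' 0.06 20
python3 -m crank '[{"offset":[0,0,0],"twist":[0,0,0]},{"offset":[0,0,0],"twist":[0,0,0]},{"offset":[0,0,0],"twist":[0,0,0]},{"offset":[0,0,0],"twist":[0,0,0]}]' 0.08 20
python3 -c "
from h import *
s=manip.sense();f=s['wrist_force'];print(f,'X',f[0]*.903+f[1]*.429,'Y',-f[0]*.429+f[1]*.903,s['torque'])"
```

```text
t: 22.75
tool_pos: [0.4829, -0.2186, 0.4126]
ee_rot: [0.016, 0.535, 0.845, 0.024]
wrist_force: [2.0, -2.4, 2.0]
finger_gap: 0.0055
finger_force: 64.2
t: 23.08
tool_pos: [0.4829, -0.2186, 0.4125]
ee_rot: [0.016, 0.535, 0.845, 0.024]
wrist_force: [0.2, -3.3, 2.6]
finger_gap: 0.0075
finger_force: 22.1
[ 0.18901425 -3.26923048  2.58927119] X -1.2318200099298608 Y -3.0332022330235975 [-0.31069849 -0.24207262 -0.06978083]
```

```bash
python3 -m crank '[{"offset":[0,0,0],"twist":[0,0,0]},{"offset":[0,0,0],"twist":[0,0,0]},{"offset":[0,0,0],"twist":[0,0,0]},{"offset":[0,0,0],"twist":[0,0,0]}]' 0.092
python3 -m crank '[{"offset":[0,0,0],"twist":[0,0,0]},{"offset":[0,0,0],"twist":[0,0,0]},{"offset":[0,0,0],"twist":[0,0,0]},{"offset":[0,0,0],"twist":[0,0,0]}]' 0.11
python3 -m crank '[{"offset":[0,0,0],"twist":[0,0,0]},{"offset":[0,0,0],"twist":[0,0,0]},{"offset":[0,0,0],"twist":[0,0,0]},{"offset":[0,0,0],"twist":[0,0,0]},{"offset":[0,0,0],"twist":[0,0,0]},{"offset":[0,0,0],"twist":[0,0,0]}]' 0.15
python3 -c "
from h import *
s=manip.sense();f=s['wrist_force'];print(f,s['torque'])"
```

```text
t: 23.42
tool_pos: [0.4828, -0.2185, 0.4123]
ee_rot: [0.016, 0.535, 0.845, 0.024]
wrist_force: [1.2, -1.4, -0.1]
finger_gap: 0.0081
finger_force: 1.9
t: 23.75
tool_pos: [0.4827, -0.2184, 0.4123]
ee_rot: [0.015, 0.535, 0.845, 0.024]
wrist_force: [-0.4, -0.5, -0.7]
finger_gap: 0.0096
finger_force: 0.0
t: 24.25
tool_pos: [0.4829, -0.2186, 0.4126]
ee_rot: [0.016, 0.535, 0.845, 0.024]
wrist_force: [0.1, -0.3, 0.8]
finger_gap: 0.0129
finger_force: 0.0
[ 0.14788886 -0.3090796   0.78180801] [0.0675455  0.00052296 0.0148059 ]
```

```bash
python3 -m crank '[{"offset":[0,0,0],"twist":[0,0,0]},{"offset":[0,0,0],"twist":[0,0,0]},{"offset":[0,0,0],"twist":[0,0,0]},{"offset":[0,0,0],"twist":[0,0,0]}]' 0.4
python3 -m crank '[{"offset":[0,0,-3],"twist":[0,0,0]},{"offset":[0,0,-5],"twist":[0,0,0]},{"offset":[0,0,-8],"twist":[0,0,0]},{"offset":[0,0,-10],"twist":[0,0,0]},{"offset":[0,0,-12],"twist":[0,0,0]},{"offset":[0,0,-15],"twist":[0,0,0]},{"offset":[0,0,-15],"twist":[0,0,0]},{"offset":[0,0,-15],"twist":[0,0,0]},{"offset":[0,0,-15],"twist":[0,0,0]},{"offset":[0,0,-12],"twist":[0,0,0]},{"offset":[0,0,-10],"twist":[0,0,0]},{"offset":[0,0,-5],"twist":[0,0,0]}]'
python3 -m crank '[{"offset":[-20,-20,0],"twist":[0,0,0]},{"offset":[-25,-25,0],"twist":[0,0,0]},{"offset":[-25,-25,0],"twist":[0,0,0]},{"offset":[-25,-25,0],"twist":[0,0,0]},{"offset":[-15,-15,0],"twist":[0,0,0]},{"offset":[0,0,0],"twist":[0,0,0]},{"offset":[0,0,0],"twist":[0,0,0]},{"offset":[0,0,0],"twist":[0,0,0]},{"offset":[0,0,0],"twist":[0,0,0]},{"offset":[0,0,0],"twist":[0,0,0]}]'
python3 - <<'E'
from h import *
s1=cam('scene');t=cam('top');w=cam('wrist')
for _ in range(5): s2=cam('scene')
a,b=[cv2.GaussianBlur(x['img'],(5,5),0).astype(int)[100:240,260:420] for x in(s1,s2)];print('motion px',(abs(a-b).max(2)>25).sum(),manip.sense()['t'])
im=np.zeros((600,800,3),np.uint8)
im[:,:400]=cv2.resize(s2['img'][80:260,280:400,::-1],(400,600),interpolation=3);im[:300,400:]=cv2.resize(t['img'][200:350,300:500,::-1],(400,300),interpolation=3);im[300:,400:]=cv2.resize(w['img'][:,:,::-1],(400,300))
cv2.imwrite('pics/final.png',im)
E
```

```text
t: 24.58
tool_pos: [0.4829, -0.2186, 0.4126]
ee_rot: [0.016, 0.535, 0.845, 0.024]
wrist_force: [-1.0, 0.3, -0.6]
finger_gap: 0.0343
finger_force: 0.0
t: 25.58
tool_pos: [0.4761, -0.2215, 0.5397]
ee_rot: [0.018, 0.535, 0.845, 0.024]
wrist_force: [0.2, -1.1, 0.2]
finger_gap: 0.0343
finger_force: 0.0
t: 26.42
tool_pos: [0.4245, -0.3669, 0.5314]
ee_rot: [0.016, 0.534, 0.845, 0.024]
wrist_force: [0.8, 1.0, -0.3]
finger_gap: 0.0342
finger_force: 0.0
motion px 0 26.8167
```

View pics/final.png

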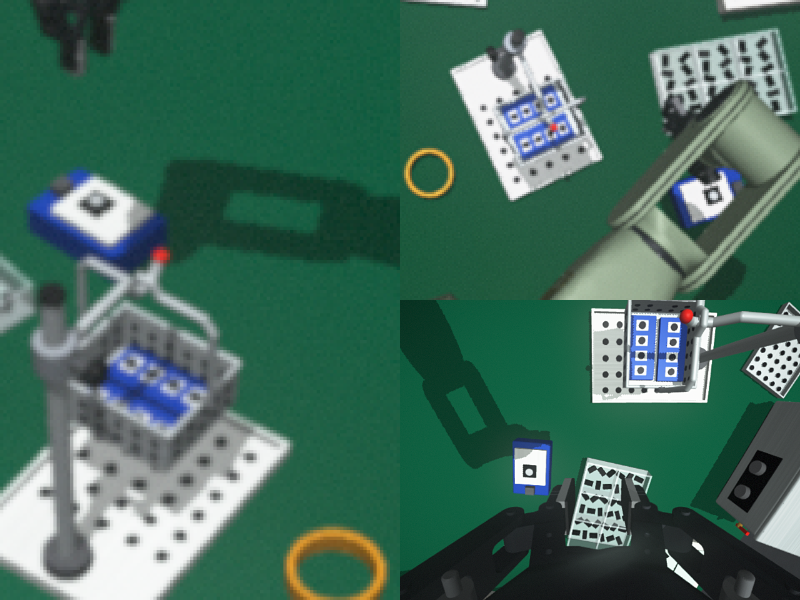

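The basket hangs on the hook by the bend, level and still, with both carriers in it. The red tip is at display (160,256) and the bend at about (142,280). I'll let it settle a moment longer and hand in.

```bash
python3 -m crank '[{"offset":[0,0,0],"twist":[0,0,0]},{"offset":[0,0,0],"twist":[0,0,0]},{"offset":[0,0,0],"twist":[0,0,0]},{"offset":[0,0,0],"twist":[0,0,0]},{"offset":[0,0,0],"twist":[0,0,0]},{"offset":[0,0,0],"twist":[0,0,0]},{"offset":[0,0,0],"twist":[0,0,0]},{"offset":[0,0,0],"twist":[0,0,0]},{"offset":[0,0,0],"twist":[0,0,0]},{"offset":[0,0,0],"twist":[0,0,0]},{"offset":[0,0,0],"twist":[0,0,0]},{"offset":[0,0,0],"twist":[0,0,0]}]'
python3 -c "
from workcell import finish_job
print(finish_job())"
```

```text
t: 27.82
tool_pos: [0.4241, -0.368, 0.5311]
ee_rot: [0.016, 0.535, 0.845, 0.024]
wrist_force: [0.1, -0.5, 0.3]
finger_gap: 0.0342
finger_force: 0.0
the job is handed in; nothing more can be done
None
```

The basket hangs level and still on the hook by the raised bend in its handle, with both blue carriers in it, the robot clear of it, and the job handed in at about 28 s.

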